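# Tamp the sprung support plate home in a filter cell

### The job

Take the tamper out of its dish and, with its flat foot, press the sprung metal plate inside the white filter cell squarely down until it bottoms out level and all three spring catches hold it; press with about 20 newtons for a second at the bottom and never with more than 40. Then stand the tamper back upright in its dish and let go, touching the plate only with the tamper and leaving the tube rack, bottle and tip box where they are.

Things in the scene. Friction and masses are not known exactly. Their poses are not given: they have to be found in the camera images.
- cell: White round open-topped filter cell, fixed to the bench: 88 mm outside diameter on a thin 116 mm flange (look only), bore 70 mm, rim 58 mm above its origin. Origin: centre of its underside, on the bench; z up. Inside it the sprung plate meets a hard stop whose height differs by 8 mm from cell to cell and cannot be seen: it is felt as a steep rise in force (hard rubber, some 25 N per mm).
- cell_mouth (a point): Centre of the cell's mouth, at rim height. Three thin steel catches (10 mm wide, every 120 degrees, tops at 61 mm) hang down the bore wall. They slope inwards from 40 mm height to their lower ends at 26 mm, where the gap between them is 59 mm in diameter. The plate pushes them aside going down (a few newtons more) and they snap over its top edge.
- plate: Loose perforated steel disc, 67 mm diameter, 6 mm thick, 0.16 kg, lying level in the cell's bore (1.5 mm play all round) on three spring pins. Origin: centre of its underside; z up. The springs take about 1.5 N beyond its weight to start and about 7 to 8 N at the bottom, 22 to 30 mm lower, where it meets the stop.
- plate_top (a point): Centre of the plate's upper face, where the tamper's foot should press. Above the cell's origin: 46 mm at the start, 16 to 24 mm when bottomed out (depends on the hidden stop), about 26 mm when let go and held level by all three catches. Pressed askew, the plate stays tilted or springs up.
- tamper: Hand tamper, 105 mm high, about 0.35 kg (differs), standing upright in its dish: flat steel foot 48 mm in diameter and 14 mm thick, thin neck (16 mm diameter) up to 40 mm, then a black square handle 26 by 26 mm with faces square to its x and y axes, from 40 to 105 mm height. Origin: centre of the foot's flat underside; z up along the handle.
- tamper_grip (a point): Point on the tamper's axis 75 mm above its underside, inside the handle: a good height to grip, so that the fingers stay above the cell's rim.
- dish: Shallow round grey dish, fixed to the bench: 72 mm outside diameter, 62 mm inside, rim 12 mm high, floor 4 mm above its origin. Origin: centre of its underside, on the bench. The tamper's foot stands on its floor.
- rack: Bystander: orange tube rack with four blue-capped tubes, 50 by 110 mm, 84 mm high; origin at the centre of its underside.
- bottle: Bystander: amber bottle, 60 mm diameter, about 130 mm high; origin at the centre of its underside.
- tipbox: Bystander: grey pipette tip box with a white top and rows of blue tips, 85 by 120 mm, 50 mm high; origin at the centre of its underside.
Not all that is in view belongs to the job. Of the things shaped like the dish, the grey one is meant.

How it is judged:
By the outcome, as a careful person would: the job done as asked, in the order asked, and still so for the second after the job is handed in, with the robot touching nothing.
It also fails if it takes over 58 s, if anything falls off the work surface, if the arm or the gripper's body presses on something with over 40 N, if the wrist force passes 120 N, or if a joint passes its speed limit or range.

### The arm

A 6-joint arm with a two-finger parallel gripper is mounted at the origin on the work surface. World frame = base frame: x ahead of the robot, y to its left, z up, the work surface at z = 0. Lengths are in m, angles in rad, forces in N, time in s.
With the tool pointing down it reaches from about 0.4 to 0.825 m from the base axis. Payload 7 kg.
Tool frame: the origin (TCP) lies on the centre line of the jaws, within the pads' length; the fingertips stand 11 mm ahead of it and the grasp point (between the pads) lies 8 mm behind it; z points along the fingers, y is the line along which they close (so a half turn about z gives the same grasp; the last joint's range is limited). The gripper opens to 88 mm and grips with 3 to 60 N. Pads are 19 mm wide; open, the fingers measure 130 mm over their backs; the gripper's body (78 mm by 193 mm) begins 47 mm behind the grasp point.
Start: joints at [1.582, 0.359, 0.012, 0, -1.224, -0.288], TCP at [0.184, 0.649, 0.238] pointing down, gripper open.
Joint ranges: [-3.07, 3.07], [-1.43, 2.12], [-1.02, 1.25], [-3.03, 1.67], [-3.05, -0], [-3.03, 3.03]. Speed limits (rad/s): [2.39, 2.39, 3.01, 3.14, 3.14, 3.14].

### API

Orientations are given as a unit quaternion [x, y, z, w].
In Python, from rig import robot gives the robot as it stands.
- The arm moves only by the tool jog_arm, never from a script. Its argument "commands" is a list of rows, each a list of 7 numbers: the gripper's target within -1 to 1 (fully open at 1, half-way at 0, shut at -1), then the shift along the world's x, y, z in cm, then the turn, a rotation vector about the world's x, y, z in rad. In form: [[grip, tx, ty, tz, wx, wy, wz], ...]. A call has 1 to 12 rows; each row shifts and turns the commanded pose from where the row before left it; what a row does not reach is not made up. A row lasts 1/12 s, in which the tool goes at most 41.7 mm and 7.16 degrees, less where a joint would pass 70% of its speed; a pose out of reach is approached as far as the arm can. A call is refused whole if a number of a shift passes 4.17 or a number of a turn 0.125, either way. A call with a gripper value outside its range is refused whole. The fingers move at their own pace and stop on an object; the grip force is fixed at half the most. Time passes only in rows, so rows that do not move let the fingers close. It gives the time, the measured TCP pose, the force, the opening and the grip force at its end, in the units of the state.
- robot.observe(): the state, without advancing time (a new reading comes with each control period).
- robot.snapshot(name): name is "scene" or "side" or "wrist"; returns a dict with "image" (480x640x3 uint8, red, green, blue), "K" (3x3 intrinsics, pixels), "R" (3x3) and "t" (3): a world point X has camera coordinates R X + t. Camera axes: x right, y down, z forward; pixel columns grow to the right and rows downward; lengths in m; the calibration is good to about 2 mm. The wrist camera is an equidistant fisheye: a pixel r from the principal point sees the ray r / f radians off the axis. A picture is of the moment at which its call begins. There is no depth.
- robot.finish_job(): hands the job in; it is judged then, once.
The state is a dict: "time": time; "joint_positions": joint angles; "joint_vel": joint speeds; "tau": joint torques, N m; "ee_pos": TCP position; "ee_rot": TCP orientation; "wrist_force": force on the tool from outside, world axes, zero at the start; "torque": the same for the moment, N m; "opening": finger opening in m; "finger_force": force on a finger pad.
Only numpy, scipy, OpenCV 4.12 (cv2) and the standard library are available. Lean on these libraries where they do the work, as an engineer would, in place of code of your own. Each camera call takes 0.05 s, during which the arm holds its last target. There are 200 camera calls.

## Working session

There is one attempt and no reset: what is moved stays moved. The work goes in short steps, Python scripts to look and compute and a tool call to move; the robot and the scene stay as the last step left them, time stands still between calls to the robot, and variables do not carry over. Pictures are saved under pics/ and viewed, at most 10 in all, crops included, and the job is handed in when it is done.

Besides the shell and the picture viewer there is one more tool, called as name([rows], argument=value, ...), one row to a line, values as JSON. jog_arm: Moves the arm, as the interface text tells. Its arguments: {"type":"object","properties":{"commands":{"type":"array","items":{"type":"array","items":{"type":"number"}}}},"required":["commands"]}

```bash
mkdir -p pics; cat > h.py <<'E'
import numpy as np, cv2
from rig import robot
def snap(n,f):
    s=robot.snapshot(n); cv2.imwrite(f"pics/{f}.png",s["image"][:,:,::-1]); np.savez(f"pics/{f}.npz",**s); return s
def ray(s,u,v,fish=False):
    K=s["K"];x=np.array([(u-K[0,2])/K[0,0],(v-K[1,2])/K[1,1]])
    if fish:
        r=np.hypot(*x); d=np.array([*(x/max(r,1e-9)*np.sin(r)),np.cos(r)])
    else: d=np.array([*x,1.])
    return -s["R"].T@s["t"], s["R"].T@d
def onz(s,u,v,z,fish=False):
    c,d=ray(s,u,v,fish); return c+d*(z-c[2])/d[2]
E
python3 - <<'E'
from h import *
for n in("scene","side"):
    s=snap(n,n+"0"); print(n,s["K"][0,0],-s["R"].T@s["t"])
o=robot.observe();print(o)
a=[cv2.imread(f"pics/{n}0.png") for n in("scene","side")]
E
```

```text
scene 596.3299908082477 [1.00425632 0.71097347 0.93264238]
side 448.453057140559 [ 0.30631848 -0.51097751  0.59840881]
{'time': 0.1, 'joint_positions': array([ 1.58211754e+00,  3.59327257e-01,  1.11482500e-02, -2.87518219e-04,
       -1.22408790e+00, -2.88130589e-01]), 'joint_vel': array([ 6.07707396e-04, -2.04932654e-03,  2.57743459e-03,  2.33977422e-03,
        1.31985461e-03,  3.73594415e-05]), 'tau': array([-3.17906008e-03, -5.84162199e+01,  2.93750596e+01,  7.01564491e+00,
        1.01084015e-02, -4.01283819e-05]), 'ee_pos': array([0.18436636, 0.64890152, 0.23671142]), 'ee_rot': array([ 9.90430320e-01, -1.38011675e-01, -2.39759112e-05,  7.47224288e-04]), 'wrist_force': array([-1.15452938,  0.38082507,  0.42284282]), 'torque': array([0.00057347, 0.02538393, 0.00447558]), 'finger_force': 0.0, 'opening': 0.08756865999928039}
```

View pics/scene0.png

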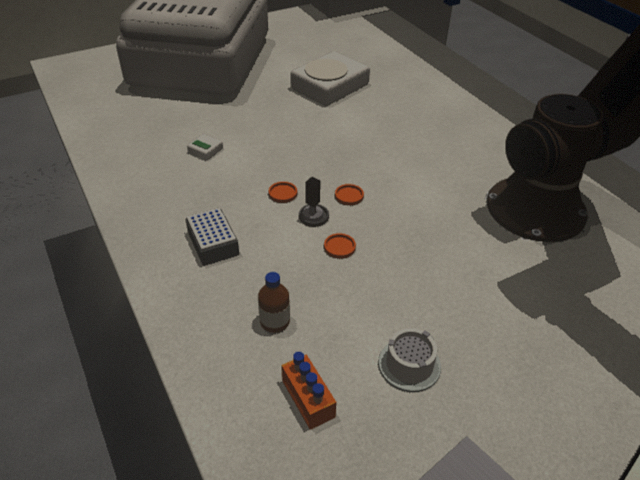

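View pics/side0.png

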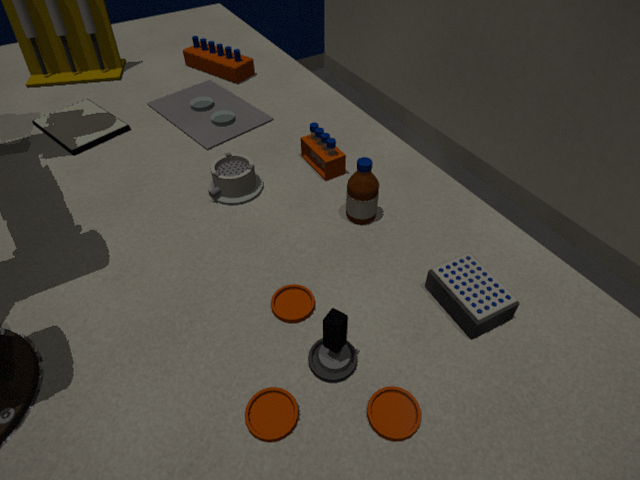

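The scene view shows the tamper top near (313,181), its dish at (314,214) and the cell mouth at (412,347). The side view shows the tamper top at (335,315), the dish at (332,358) and the cell mouth at (233,164). The rack, bottle and tip box stand clear of these.

```bash
python3 - <<'E'
from h import *
A=dict(np.load("pics/scene0.npz"));B=dict(np.load("pics/side0.npz"))
for n,a,b,z in[("dish",(314,215),(332,359),.012),("top",(313,181),(335,315),.105),("mouth",(412,348),(233,164),.058),("bottle",(274,320),(362,215),.0),("rack",(308,400),(322,160),.03)]:
    print(n,onz(A,*a,z),onz(B,*b,z))
im=cv2.cvtColor(A["image"],cv2.COLOR_RGB2BGR);jm=cv2.cvtColor(B["image"],cv2.COLOR_RGB2BGR)
f=lambda x:cv2.resize(x,(400,400),interpolation=cv2.INTER_CUBIC)
c=lambda m,u,v,r:f(m[v-r:v+r,u-r:u+r])
cv2.imwrite("pics/c1.png",cv2.convertScaleAbs(np.hstack([c(jm,335,340,40),c(jm,235,175,40)]),alpha=1.8))
E
```

```text
dish [ 0.49462067 -0.21462833  0.012     ] [ 0.48865462 -0.22830203  0.012     ]
top [ 0.49272966 -0.22464917  0.105     ] [ 0.49764896 -0.22016208  0.105     ]
mouth [0.53699848 0.2329751  0.058     ] [0.53746443 0.23086933 0.058     ]
bottle [0.70939945 0.0157224  0.        ] [0.71214304 0.01590092 0.        ]
rack [0.74301191 0.22311193 0.03      ] [0.71951372 0.18088512 0.03      ]
```

View pics/c1.png

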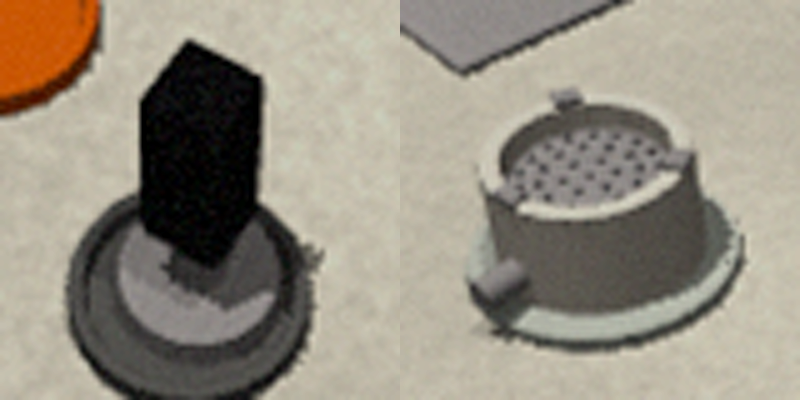

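The crops show a square handle standing upright, a level plate below the rim and three catches. I'll head towards the tamper, passing over the cell.

jog_arm([
  [1,3,-3.5,0.4,0,0,0],
  [1,3,-3.5,0.4,0,0,0],
  [1,3,-3.5,0.4,0,0,0],
  [1,3,-3.5,0.4,0,0,0],
  [1,3,-3.5,0,0,0,0],
  [1,3,-3.5,0,0,0,0],
  [1,3,-3.5,0,0,0,0],
  [1,3,-3.5,0,0,0,0],
  [1,3,-3.5,0,0,0,0],
  [1,3,-3.5,0,0,0,0],
  [1,3,-3.5,0,0,0,0],
  [1,2,-3.2,0,0,0,0],
])

```text
time: 1.1
ee_pos: [0.5037, 0.2679, 0.2517]
ee_rot: [0.99, -0.138, -0.0, 0.0]
wrist_force: [-0.3, 0.9, -0.5]
opening: 0.0874
finger_force: 0.0
```

```bash
python3 - <<'E'
from h import *
s=snap("wrist","w0");print(s["K"],-s["R"].T@s["t"],s["R"]); o=robot.observe();print(o["ee_pos"],o["ee_rot"],o["joint_positions"])
E
```

```text
[[371.64829954   0.         310.95803838]
 [  0.         371.64829954 247.00689698]
 [  0.           0.           1.        ]] [0.58402302 0.2454782  0.39859191] [[-0.27424168 -0.96166021  0.00106515]
 [-0.91652048  0.26170399  0.30249169]
 [-0.29117298  0.0819796  -0.95315143]]
[0.50541915 0.26333377 0.25157463] [ 9.90246456e-01 -1.39322435e-01 -1.27709021e-04  1.09469626e-03] [ 8.24279556e-01  1.78501509e-01 -2.02582655e-01  1.11793690e-03
 -1.19165663e+00  4.66547532e-01]
```

View pics/w0.png

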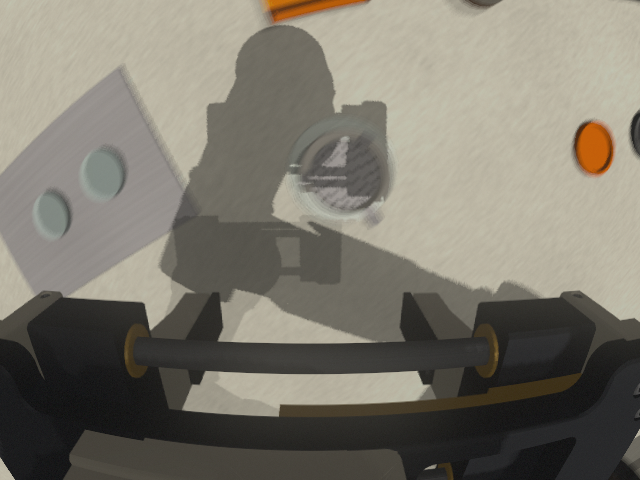

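The frame is blurred by motion. The cell is near (345,175) and the jaws are at rows 300–380. Next I move over the tamper.

jog_arm([
  [1,-0.4,-4,0,0,0,0],
  [1,-0.4,-4,0,0,0,0],
  [1,-0.4,-4,0,0,0,0],
  [1,-0.4,-4,0,0,0,0],
  [1,-0.4,-4,0,0,0,0],
  [1,-0.4,-4,0,0,0,0],
  [1,-0.4,-4,0,0,0,0],
  [1,-0.4,-4,0,0,0,0],
  [1,-0.4,-4,0,0,0,0],
  [1,-0.4,-4,0,0,0,0],
  [1,-0.4,-4,0,0,0,0],
  [1,0,-2.3,0,0,0,0],
])

```text
time: 2.15
ee_pos: [0.457, -0.1961, 0.2519]
ee_rot: [0.99, -0.139, -0.0, 0.0]
wrist_force: [0.4, 1.1, -0.9]
opening: 0.0876
finger_force: 0.0
```

jog_arm([
  [1,0,0,0,0,0,0],
  [1,0,0,0,0,0,0],
  [1,0,0,0,0,0,0],
  [1,0,0,0,0,0,0],
])

```text
time: 2.48
ee_pos: [0.4584, -0.1925, 0.2518]
ee_rot: [0.99, -0.138, -0.0, -0.0]
wrist_force: [-1.0, 0.8, -0.2]
opening: 0.0877
finger_force: 0.0
```

```bash
python3 - <<'E'
from h import *
s=snap("wrist","w1"); o=robot.observe();print(o["ee_pos"],o["ee_rot"],o["joint_positions"])
E
```

```text
[ 0.45845805 -0.19236295  0.2519449 ] [ 9.90525891e-01 -1.37326095e-01 -1.15159800e-05 -5.62441274e-05] [-1.31928922e-03  5.27643237e-02 -3.47283756e-01 -1.24397370e-04
 -1.17075577e+00  1.29664121e+00]
```

View pics/w1.png

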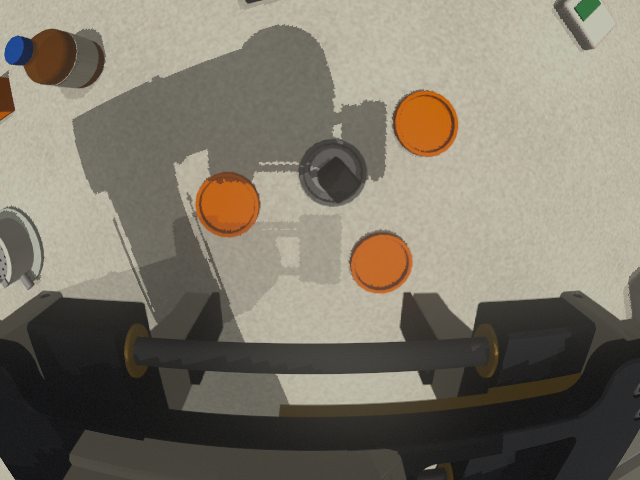

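The dish is at about (333,172), with the handle at about (338,180) turned roughly 35–45° in the image.

```bash
python3 - <<'E'
from h import *
s=dict(np.load("pics/w1.npz"));g=cv2.cvtColor(s["image"],cv2.COLOR_RGB2GRAY)
r=g[150:212,308:368];
cv2.imwrite("pics/c2.png",cv2.convertScaleAbs(cv2.resize(r,(600,600*62//60*1),interpolation=cv2.INTER_NEAREST)[:600],alpha=2))
# handle: darkest
m=np.zeros_like(g);m[150:212,308:368]=(r<70)*255
n,l,st,c=cv2.connectedComponentsWithStats(m)
for i in range(1,n):
    if st[i,4]>80:print(st[i],c[i])
print(onz(s,333,172,.012,True))
E
```

```text
[308 150  13  13  89] [311.85393258 154.40449438]
[ 316  150   49   53 1439] [340.0590688  177.73453787]
[ 0.49300674 -0.22602872  0.012     ]
```

View pics/c2.png

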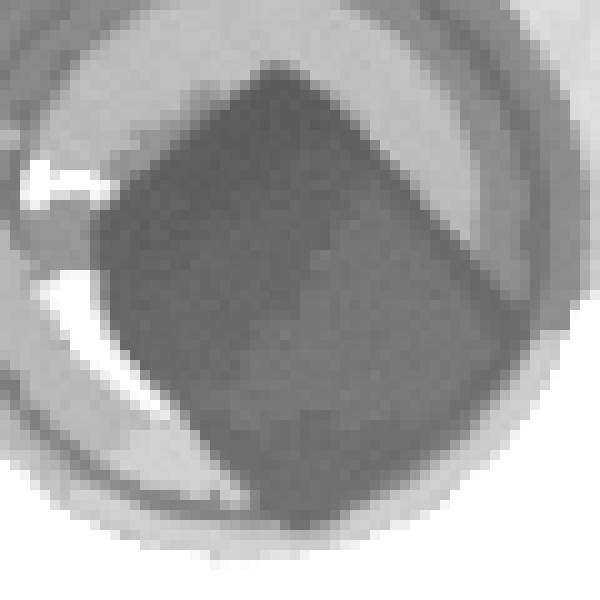

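```bash
python3 - <<'E'
from h import *
s=dict(np.load("pics/w1.npz"))
P=lambda x,y,z:onz(s,308+x/10-.5,150+y/10-.5,z,True)
a,b=P(528,340,.105),P(305,525,.105);print(a,b,np.linalg.norm(a-b),np.degrees(np.arctan2(*(a-b)[1::-1])))
def proj(p):
    c=s["R"]@p+s["t"];th=np.arctan2(np.hypot(*c[:2]),c[2]);d=c[:2]/np.hypot(*c[:2])
    return s["K"][:2,2]+s["K"][0,0]*th*d
for z in(.004,.044,.109):print(z,(proj(np.array([.493,-.226,z]))-[307.5,149.5])*10)
for q in[(280,65),(100,230)]:print(P(*q,.044),P(*q,.109))
E
```

```text
[ 0.48932882 -0.24204923  0.105     ] [ 0.47948728 -0.2208861   0.105     ] 0.023339540113181127 -65.06003069381129
0.004 [250.33727538 217.22578871]
0.044 [274.34302836 260.28839345]
0.109 [326.97636209 355.17549721]
[ 0.51101559 -0.23147532  0.044     ] [ 0.51608613 -0.22844583  0.109     ]
[ 0.50029404 -0.21072086  0.044     ] [ 0.50732885 -0.21149374  0.109     ]
```

jog_arm([
  [1,0.6,-0.55,-1,0,0,-0.12],
  [1,0.6,-0.55,-1,0,0,-0.12],
  [1,0.6,-0.55,-1,0,0,-0.12],
  [1,0.6,-0.55,-1,0,0,-0.12],
  [1,0.6,-0.55,-1,0,0,-0.12],
  [1,0.6,-0.55,-1,0,0,-0.12],
  [1,0,0,-1,0,0,-0.12],
  [1,0,0,0,0,0,0],
  [1,0,0,0,0,0,0],
  [1,0,0,0,0,0,0],
])

```text
time: 3.37
ee_pos: [0.4948, -0.2257, 0.1827]
ee_rot: [0.849, -0.528, 0.0, -0.0]
wrist_force: [0.3, -0.0, -0.1]
opening: 0.0872
finger_force: 0.0
```

```bash
python3 - <<'E'
from h import *
s=snap("wrist","w2"); o=robot.observe();print(o["ee_pos"],o["ee_rot"],o["joint_positions"])
def proj(p):
    c=s["R"]@p+s["t"];th=np.arctan2(np.hypot(*c[:2]),c[2]);d=c[:2]/np.hypot(*c[:2])
    return s["K"][:2,2]+s["K"][0,0]*th*d
print(proj(np.array([.494,-.226,.109])),proj(np.array([.494,-.226,.012])))
E
```

```text
[ 0.49484675 -0.22578326  0.18288374] [ 8.49256737e-01 -5.27979708e-01  6.12820573e-04 -2.17388873e-04] [-6.75432463e-02  1.86985557e-01 -3.57225749e-01  2.24008361e-04
 -1.02529874e+00  5.25783393e-01]
[313.78743455 266.55105018] [313.082728   227.87907182]
```

View pics/w2.png

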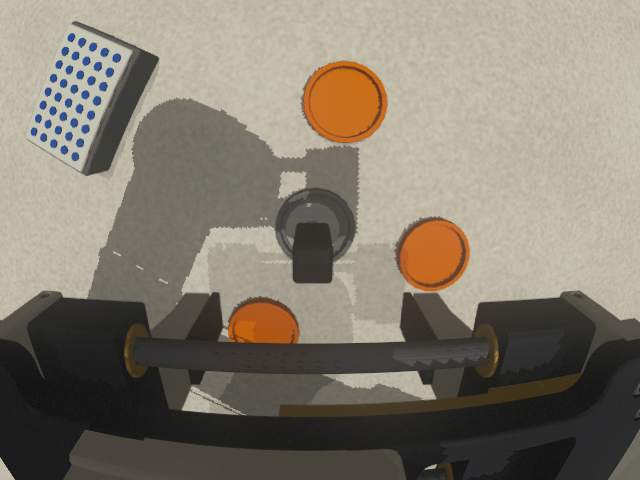

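The handle sits square between the jaws, at columns 293–332 with a centre near 313, as predicted. I'll descend and grip.

jog_arm([
  [1,0,0,-2.5,0,0,0],
  [1,0,0,-2.5,0,0,0],
  [1,0,0,-2.5,0,0,0],
  [1,0,0,-2.5,0,0,0],
  [1,0,0,-1.2,0,0,0],
  [1,0,0,0,0,0,0],
  [-1,0,0,0,0,0,0],
  [-1,0,0,0,0,0,0],
  [-1,0,0,0,0,0,0],
  [-1,0,0,0,0,0,0],
  [-1,0,0,0,0,0,0],
  [-1,0,0,0,0,0,0],
])

```text
time: 4.42
ee_pos: [0.4946, -0.2263, 0.0706]
ee_rot: [0.848, -0.53, 0.001, -0.0]
wrist_force: [-0.5, 0.0, -0.1]
opening: 0.0535
finger_force: 0.0
```

jog_arm([
  [-1,0,0,0,0,0,0],
  [-1,0,0,0,0,0,0],
  [-1,0,0,0,0,0,0],
  [-1,0,0,0,0,0,0],
])

```text
time: 4.75
ee_pos: [0.4943, -0.2263, 0.0699]
ee_rot: [0.848, -0.53, -0.0, 0.0]
wrist_force: [-0.1, 0.4, 0.6]
opening: 0.0264
finger_force: 0.0
```

jog_arm([
  [-1,0,0,0,0,0,0],
  [-1,0,0,0,0,0,0],
  [-1,0,0,0,0,0,0],
  [-1,0,0,0,0,0,0],
])

```text
time: 5.08
ee_pos: [0.4943, -0.2263, 0.07]
ee_rot: [0.848, -0.53, -0.0, 0.0]
wrist_force: [-0.5, 0.1, 0.6]
opening: 0.0259
finger_force: 30.0
```

jog_arm([
  [-1,0,0,1,0,0,0],
  [-1,0,0,2,0,0,0],
  [-1,0,0,2.5,0,0,0],
  [-1,0,0,2.5,0,0,0],
  [-1,0,0,2,0,0,0],
  [-1,0,0,0,0,0,0],
  [-1,0,0,0,0,0,0],
  [-1,0,0,0,0,0,0],
])

```text
time: 5.75
ee_pos: [0.4935, -0.2259, 0.1694]
ee_rot: [0.848, -0.53, -0.001, -0.0]
wrist_force: [-0.8, 0.2, -3.4]
opening: 0.0265
finger_force: 30.0
```

```bash
python3 - <<'E'
from h import *
o=robot.observe();print(o["ee_pos"],o["ee_rot"],o["wrist_force"],o["torque"],o["joint_positions"],o["opening"],o["finger_force"])
E
```

```text
[ 0.49354105 -0.22594241  0.16939489] [ 8.47999126e-01 -5.29997257e-01 -6.24125372e-04 -2.45377151e-05] [-0.77572522  0.15377216 -3.39965278] [ 0.03938678 -0.03782501 -0.01832159] [-6.86239731e-02  1.99403658e-01 -3.75084719e-01 -7.50820597e-04
 -9.97386372e-01  5.22633054e-01] 0.02647058493519563 29.960343539714813
```

jog_arm([
  [-1,0.1,2,0.5,0,0,0],
  [-1,0.1,3.5,0.5,0,0,0],
  [-1,0.2,4,0.5,0,0,0],
  [-1,0.2,4,0.5,0,0,0],
  [-1,0.2,4,0,0,0,0],
  [-1,0.2,4,0,0,0,0],
  [-1,0.2,4,0,0,0,0],
  [-1,0.2,4,0,0,0,0],
  [-1,0.1,4,0,0,0,0],
  [-1,0.1,4,0,0,0,0],
  [-1,0.1,4,0,0,0,0],
  [-1,0,4,0,0,0,0],
])

```text
time: 6.75
ee_pos: [0.5102, 0.2303, 0.1884]
ee_rot: [0.848, -0.53, -0.001, 0.001]
wrist_force: [1.4, 0.4, -2.8]
opening: 0.0261
finger_force: 30.0
```

jog_arm([
  [-1,0.1,3,0,0,0,0],
  [-1,0,2,0,0,0,0],
  [-1,0,0.7,0,0,0,0],
  [-1,0,0,0,0,0,0],
  [-1,0,0,0,0,0,0],
  [-1,0,0,0,0,0,0],
  [-1,0,0,0,0,0,0],
])

```text
time: 7.33
ee_pos: [0.5123, 0.2844, 0.1899]
ee_rot: [0.848, -0.53, -0.0, 0.0]
wrist_force: [-0.4, 0.5, -3.8]
opening: 0.0261
finger_force: 30.0
```

```bash
python3 - <<'E'
from h import *
s=snap("wrist","w3"); o=robot.observe();print(o["ee_pos"],o["ee_rot"],o["wrist_force"])
def proj(p):
    c=s["R"]@p+s["t"];th=np.arctan2(np.hypot(*c[:2]),c[2]);d=c[:2]/np.hypot(*c[:2])
    return s["K"][:2,2]+s["K"][0,0]*th*d
print(proj(np.array([.537,.232,.058])))
E
```

```text
[0.51238622 0.28453751 0.190025  ] [ 8.47755025e-01 -5.30387979e-01 -4.35325720e-05  9.00963398e-05] [ 0.14280562  0.24749613 -2.50444834]
[313.03870094 166.06157482]
```

View pics/w3.png

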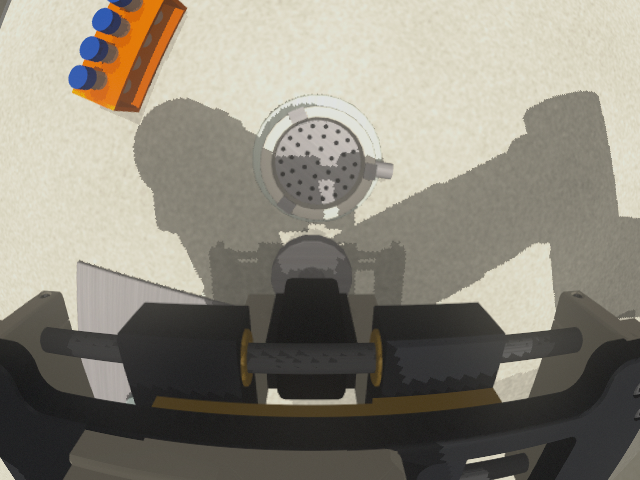

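The plate is round with its centre near (318,162) and its edges at columns 272–365. The tamper's foot centre is near column 312.

```bash
python3 - <<'E'
from h import *
s=dict(np.load("pics/w3.npz"))
print(onz(s,318.5,162.3,.046,True)[:2])
a,b,c,d=[onz(s,*q,.046,True) for q in[(272,163),(365,163),(318,117),(318,207)]]
print(np.linalg.norm(a-b),np.linalg.norm(c-d),(a+b)/2,(c+d)/2)
# dark holes: centroid of hole pattern
g=cv2.cvtColor(s["image"],cv2.COLOR_RGB2GRAY);bh=cv2.morphologyEx(g,cv2.MORPH_BLACKHAT,np.ones((7,7)))
m=np.zeros_like(g);cv2.circle(m,(318,162),42,255,-1)
m&=(bh>28).astype(np.uint8)*255
n,l,st,ct=cv2.connectedComponentsWithStats(m)
k=[i for i in range(1,n) if 6<=st[i,4]<=40];p=ct[k];print(len(k))
(e,ax,an)=cv2.fitEllipse(cv2.convexHull(p.astype(np.float32)));print(e,ax,an,onz(s,*e,.046,True))
E
```

```text
[0.53394603 0.22840564]
0.07277783211006783 0.07121487027393929 [0.53377342 0.22855212 0.046     ] [0.53422595 0.22865764 0.046     ]
40
(317.4664001464844, 161.87838745117188) (73.2620849609375, 74.16706085205078) 85.41795349121094 [0.53481455 0.22846078 0.046     ]
```

jog_arm([
  [-1,0.5,-1,0,0,0,0],
  [-1,0.5,-1.5,-1,0,0,0],
  [-1,0.7,-1.5,-1,0,0,0],
  [-1,0.6,-1.5,-1,0,0,0],
  [-1,0,0,-1,0,0,0],
  [-1,0,0,0,0,0,0],
  [-1,0,0,0,0,0,0],
  [-1,0,0,0,0,0,0],
])

```text
time: 8.05
ee_pos: [0.5357, 0.231, 0.1506]
ee_rot: [0.848, -0.53, 0.0, -0.0]
wrist_force: [0.0, 0.5, -2.8]
opening: 0.026
finger_force: 30.0
```

```bash
python3 - <<'E'
from h import *
A=snap("scene","scene1");B=snap("side","side1"); o=robot.observe();print(o["ee_pos"],o["ee_rot"],o["wrist_force"],o["torque"])
c=lambda s,u,v,r:cv2.resize(s["image"][v-r:v+r,u-r:u+r,::-1],(400,400),interpolation=cv2.INTER_CUBIC)
cv2.imwrite("pics/c3.png",cv2.convertScaleAbs(np.hstack([c(A,412,330,50),c(B,235,150,50)]),alpha=1.8))
def pj(s,p):
    q=s["K"]@(s["R"]@p+s["t"]);return q[:2]/q[2]
t=o["ee_pos"].copy()
for s,(u,v) in((A,(412,330)),(B,(235,150))):
    for z in(t[2]-.066,t[2]-.052): print((pj(s,np.array([t[0],t[1],z]))-[u-50,v-50])*4)
    print("mouth",(pj(s,np.array([.5355,.2295,.058]))-[u-50,v-50])*4)
E
```

```text
[0.53563343 0.23139586 0.15079584] [ 8.48267379e-01 -5.29567738e-01  2.52104017e-04 -6.33899907e-04] [-0.88544933 -0.11536593 -1.61116991] [ 0.06668482 -0.01010285 -0.00195164]
[207.87872414 231.74752599]
[211.85955749 212.14324626]
mouth [198.26076838 265.13079927]
[180.20422607 212.50603292]
[175.85504448 188.71742579]
mouth [189.49584166 258.55128294]
```

View pics/c3.png

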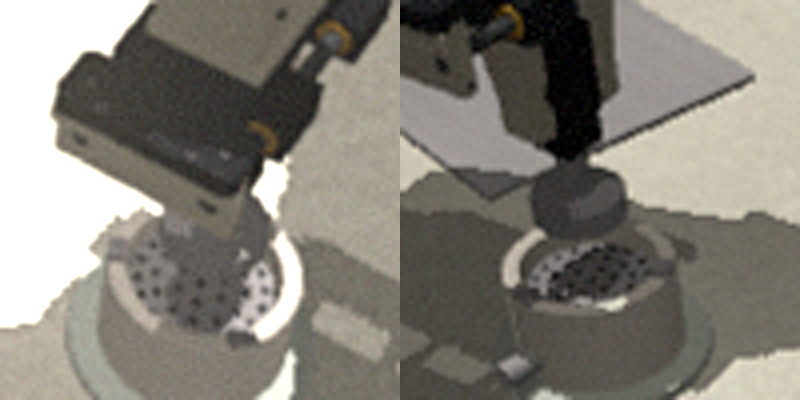

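In both views the foot is over the mouth: side foot centre at local x≈180 and mouth at ≈190, both close to the prediction. I'll descend.

jog_arm([
  [-1,0,0,-1,0,0,0],
  [-1,0,0,-1.2,0,0,0],
  [-1,0,0,-1,0,0,0],
  [-1,0,0,-0.4,0,0,0],
  [-1,0,0,-0.3,0,0,0],
  [-1,0,0,-0.2,0,0,0],
  [-1,0,0,-0.2,0,0,0],
  [-1,0,0,-0.2,0,0,0],
  [-1,0,0,0,0,0,0],
  [-1,0,0,0,0,0,0],
])

```text
time: 8.98
ee_pos: [0.5355, 0.2308, 0.1052]
ee_rot: [0.848, -0.53, 0.0, -0.0]
wrist_force: [-0.5, -1.6, 0.1]
opening: 0.0259
finger_force: 30.0
```

jog_arm([
  [-1,0,0,-0.2,0,0,0],
  [-1,0,0,-0.2,0,0,0],
  [-1,0,0,-0.2,0,0,0],
  [-1,0,0,0,0,0,0],
  [-1,0,0,0,0,0,0],
])

```text
time: 9.4
ee_pos: [0.5356, 0.2309, 0.0989]
ee_rot: [0.848, -0.53, 0.0, -0.0]
wrist_force: [-0.5, -0.5, 1.2]
opening: 0.026
finger_force: 30.0
```

```bash
python3 - <<'E'
from h import *
o=robot.observe();print(o["ee_pos"],o["ee_rot"],o["wrist_force"],o["torque"])
E
```

```text
[0.53556411 0.23088097 0.0989185 ] [ 8.48111735e-01 -5.29817371e-01  9.23012563e-05 -1.70067524e-04] [-0.4843598  -0.5187767   1.21901931] [-0.13636582  0.28274951 -0.01585302]
```

jog_arm([
  [-1,0,0,-0.2,0,0,0],
  [-1,0,0,-0.2,0,0,0],
  [-1,0,0,0,0,0,0],
  [-1,0,0,0,0,0,0],
])

```text
time: 9.73
ee_pos: [0.5355, 0.2309, 0.0948]
ee_rot: [0.848, -0.53, 0.0, -0.0]
wrist_force: [-0.4, -0.2, 0.7]
opening: 0.0258
finger_force: 30.0
```

```bash
python3 - <<'E'
from h import *
o=robot.observe();print(o["ee_pos"],o["ee_rot"],o["wrist_force"],o["torque"])
E
```

```text
[0.53553415 0.23089226 0.09484258] [ 8.48124563e-01 -5.29796853e-01  8.01593713e-05 -1.19930740e-04] [-0.39985332 -0.23172789  0.72281821] [-0.12905413 -0.05598677 -0.02803763]
```

jog_arm([
  [-1,0,0,-0.2,0,0,0],
  [-1,0,0,0,0,0,0],
  [-1,0,0,0,0,0,0],
])

```text
time: 9.98
ee_pos: [0.5355, 0.2309, 0.0929]
ee_rot: [0.848, -0.53, 0.0, -0.0]
wrist_force: [0.8, -0.2, 1.1]
opening: 0.0257
finger_force: 30.0
```

jog_arm([
  [-1,0,0,-0.2,0,0,0],
  [-1,0,0,0,0,0,0],
  [-1,0,0,0,0,0,0],
])

```text
time: 10.23
ee_pos: [0.5355, 0.2309, 0.091]
ee_rot: [0.848, -0.53, 0.0, -0.0]
wrist_force: [0.8, -0.6, 3.4]
opening: 0.0258
finger_force: 30.0
```

```bash
python3 - <<'E'
from h import *
o=robot.observe();print(o["ee_pos"],o["ee_rot"],o["wrist_force"],o["torque"])
E
```

```text
[0.53551853 0.23087753 0.09100765] [ 8.48129964e-01 -5.29788199e-01  9.43978068e-05 -1.42483998e-04] [ 0.78031216 -0.59939221  3.42772561] [-0.05271194 -0.00914878 -0.04695383]
```

jog_arm([
  [-1,0,0,-0.05,0,0,0],
  [-1,0,0,-0.05,0,0,0],
  [-1,0,0,0,0,0,0],
])

```text
time: 10.48
ee_pos: [0.5355, 0.2309, 0.09]
ee_rot: [0.848, -0.53, 0.0, -0.0]
wrist_force: [0.6, 0.1, 2.7]
opening: 0.0258
finger_force: 30.0
```

jog_arm([
  [-1,0,0,-0.05,0,0,0],
  [-1,0,0,0,0,0,0],
])

```text
time: 10.65
ee_pos: [0.5355, 0.2309, 0.0895]
ee_rot: [0.848, -0.53, 0.0, -0.0]
wrist_force: [0.1, -1.1, 4.1]
opening: 0.026
finger_force: 30.0
```

jog_arm([
  [-1,0,0,-0.05,0,0,0],
  [-1,0,0,0,0,0,0],
])

```text
time: 10.82
ee_pos: [0.5355, 0.2309, 0.089]
ee_rot: [0.848, -0.53, 0.0, -0.0]
wrist_force: [1.2, -0.6, 2.8]
opening: 0.0261
finger_force: 30.0
```

jog_arm([
  [-1,0,0,-0.05,0,0,0],
  [-1,0,0,0,0,0,0],
])

```text
time: 10.98
ee_pos: [0.5355, 0.2309, 0.0885]
ee_rot: [0.848, -0.53, 0.0, -0.0]
wrist_force: [0.7, -0.1, 4.2]
opening: 0.0265
finger_force: 30.0
```

jog_arm([
  [-1,0,0,-0.05,0,0,0],
  [-1,0,0,0,0,0,0],
])

```text
time: 11.15
ee_pos: [0.5355, 0.2309, 0.088]
ee_rot: [0.848, -0.53, 0.0, -0.0]
wrist_force: [0.8, -0.2, 4.0]
opening: 0.0256
finger_force: 30.0
```

jog_arm([
  [-1,0,0,-0.05,0,0,0],
  [-1,0,0,0,0,0,0],
])

```text
time: 11.32
ee_pos: [0.5355, 0.2309, 0.0875]
ee_rot: [0.848, -0.53, 0.0, -0.0]
wrist_force: [2.2, -0.2, 4.1]
opening: 0.0263
finger_force: 30.0
```

jog_arm([
  [-1,0,0,-0.05,0,0,0],
  [-1,0,0,0,0,0,0],
])

```text
time: 11.48
ee_pos: [0.5355, 0.2309, 0.087]
ee_rot: [0.848, -0.53, 0.0, -0.0]
wrist_force: [0.5, -0.3, 3.9]
opening: 0.0261
finger_force: 30.0
```

jog_arm([
  [-1,0,0,-0.05,0,0,0],
  [-1,0,0,0,0,0,0],
])

```text
time: 11.65
ee_pos: [0.5355, 0.2309, 0.0865]
ee_rot: [0.848, -0.53, 0.0, -0.0]
wrist_force: [1.4, 0.8, 3.9]
opening: 0.026
finger_force: 30.0
```

jog_arm([
  [-1,0,0,-0.05,0,0,0],
  [-1,0,0,0,0,0,0],
])

```text
time: 11.82
ee_pos: [0.5355, 0.2308, 0.086]
ee_rot: [0.848, -0.53, 0.0, -0.0]
wrist_force: [1.1, 0.2, 4.6]
opening: 0.0259
finger_force: 30.0
```

jog_arm([
  [-1,0,0,-0.05,0,0,0],
  [-1,0,0,0,0,0,0],
])

```text
time: 11.98
ee_pos: [0.5355, 0.2309, 0.0855]
ee_rot: [0.848, -0.53, 0.0, -0.0]
wrist_force: [1.1, 0.0, 3.2]
opening: 0.0256
finger_force: 30.0
```

jog_arm([
  [-1,0,0,-0.05,0,0,0],
  [-1,0,0,0,0,0,0],
])

```text
time: 12.15
ee_pos: [0.5355, 0.2309, 0.085]
ee_rot: [0.848, -0.53, 0.0, -0.0]
wrist_force: [1.6, 0.4, 4.4]
opening: 0.0255
finger_force: 30.0
```

jog_arm([
  [-1,0,0,-0.05,0,0,0],
  [-1,0,0,0,0,0,0],
])

```text
time: 12.32
ee_pos: [0.5355, 0.2309, 0.0845]
ee_rot: [0.848, -0.53, 0.0, -0.0]
wrist_force: [1.6, 0.7, 4.7]
opening: 0.0257
finger_force: 30.0
```

jog_arm([
  [-1,0,0,-0.05,0,0,0],
  [-1,0,0,0,0,0,0],
])

```text
time: 12.48
ee_pos: [0.5354, 0.2308, 0.0839]
ee_rot: [0.848, -0.53, 0.0, -0.0]
wrist_force: [2.1, 1.1, 4.2]
opening: 0.0261
finger_force: 30.0
```

jog_arm([
  [-1,0,0,-0.05,0,0,0],
  [-1,0,0,0,0,0,0],
])

```text
time: 12.65
ee_pos: [0.5355, 0.2308, 0.0837]
ee_rot: [0.848, -0.53, 0.0, -0.0]
wrist_force: [-0.3, 0.4, 6.1]
opening: 0.0258
finger_force: 30.0
```

jog_arm([
  [-1,0,0,-0.05,0,0,0],
  [-1,0,0,0,0,0,0],
])

```text
time: 12.82
ee_pos: [0.5355, 0.2308, 0.0835]
ee_rot: [0.848, -0.53, 0.0, -0.0]
wrist_force: [0.7, 0.7, 9.3]
opening: 0.0259
finger_force: 30.0
```

The steep rise has begun: the stop is at a foot height of about 17.5 mm, which is within the expected range.

jog_arm([
  [-1,0,0,-0.05,0,0,0],
  [-1,0,0,0,0,0,0],
])

```text
time: 12.98
ee_pos: [0.5355, 0.2308, 0.0834]
ee_rot: [0.848, -0.53, 0.0, -0.0]
wrist_force: [-0.8, 0.4, 11.6]
opening: 0.0256
finger_force: 30.0
```

jog_arm([
  [-1,0,0,-0.05,0,0,0],
  [-1,0,0,0,0,0,0],
  [-1,0,0,0,0,0,0],
])

```text
time: 13.23
ee_pos: [0.5355, 0.2309, 0.0832]
ee_rot: [0.848, -0.53, 0.0, -0.0]
wrist_force: [-2.3, 0.7, 15.8]
opening: 0.0257
finger_force: 30.0
```

```bash
python3 - <<'E'
from h import *
o=robot.observe();print(o["ee_pos"],o["ee_rot"],o["wrist_force"],o["torque"])
E
```

```text
[0.5355217  0.23086143 0.08322695] [ 8.48228383e-01 -5.29630508e-01  2.66018914e-04 -2.54605227e-04] [-2.27136346  0.72315974 15.75995909] [-0.06390113  0.77381108 -0.11667128]
```

jog_arm([
  [-1,0,0,-0.02,0,0,0],
  [-1,0,0,0,0,0,0],
  [-1,0,0,0,0,0,0],
  [-1,0,0,0,0,0,0],
  [-1,0,0,0,0,0,0],
  [-1,0,0,0,0,0,0],
  [-1,0,0,0,0,0,0],
  [-1,0,0,0,0,0,0],
])

```text
time: 13.9
ee_pos: [0.5355, 0.2308, 0.0832]
ee_rot: [0.848, -0.53, 0.0, -0.0]
wrist_force: [-2.3, -1.1, 16.1]
opening: 0.0258
finger_force: 30.0
```

jog_arm([
  [-1,0,0,0,0,0,0],
  [-1,0,0,0,0,0,0],
  [-1,0,0,0,0,0,0],
  [-1,0,0,0,0,0,0],
  [-1,0,0,0,0,0,0],
  [-1,0,0,0,0,0,0],
  [-1,0,0,0,0,0,0],
])

```text
time: 14.48
ee_pos: [0.5356, 0.2308, 0.0832]
ee_rot: [0.848, -0.53, 0.0, -0.0]
wrist_force: [-2.4, -0.9, 16.2]
opening: 0.0255
finger_force: 30.0
```

jog_arm([
  [-1,0,0,0.3,0,0,0],
  [-1,0,0,0.3,0,0,0],
  [-1,0,0,0.3,0,0,0],
  [-1,0,0,0.4,0,0,0],
  [-1,0,0,1,0,0,0],
  [-1,0,0,2,0,0,0],
  [-1,0,0,2,0,0,0],
  [-1,0,0,2,0,0,0],
  [-1,0,0,2,0,0,0],
  [-1,0,0,0,0,0,0],
  [-1,0,0,0,0,0,0],
])

```text
time: 15.4
ee_pos: [0.5349, 0.2307, 0.1851]
ee_rot: [0.848, -0.53, -0.0, -0.0]
wrist_force: [0.3, 0.1, -3.9]
opening: 0.0256
finger_force: 30.0
```

```bash
python3 - <<'E'
from h import *
A=snap("scene","scene2");B=snap("side","side2"); o=robot.observe();print(o["ee_pos"],o["ee_rot"],o["wrist_force"],o["torque"])
c=lambda s,u,v,r:cv2.resize(s["image"][v-r:v+r,u-r:u+r,::-1],(400,400),interpolation=cv2.INTER_CUBIC)
cv2.imwrite("pics/c4.png",cv2.convertScaleAbs(np.hstack([c(A,412,345,35),c(B,235,160,40)]),alpha=2))
E
```

```text
[0.53415686 0.23009209 0.18333335] [ 8.47951368e-01 -5.30072070e-01 -8.01279299e-04  1.19861837e-03] [ 0.22371928  0.1463073  -3.50611146] [ 0.02822507 -0.01981111  0.00991206]
```

View pics/c4.png

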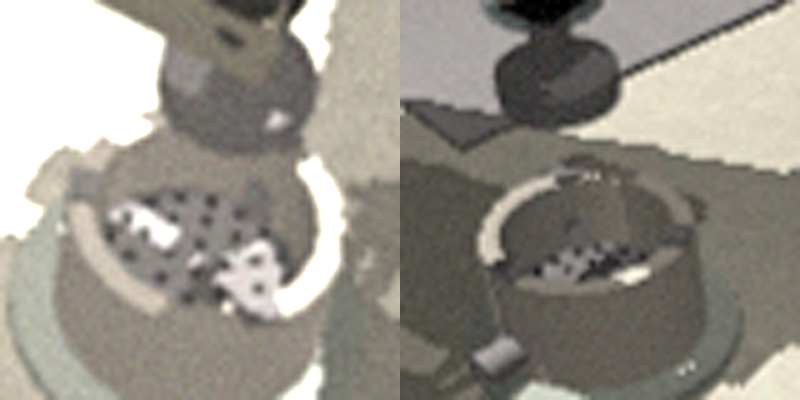

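The plate stays down and looks level in both views. I'll step aside to verify it numerically with the wrist camera by comparing the hole pattern with the earlier frame.

jog_arm([
  [-1,-0.5,1,0.5,0,0,0],
  [-1,-0.5,1.5,0.2,0,0,0],
  [-1,-0.6,1.5,0,0,0,0],
  [-1,-0.6,1.4,0,0,0,0],
  [-1,0,0,0,0,0,0],
  [-1,0,0,0,0,0,0],
  [-1,0,0,0,0,0,0],
  [-1,0,0,0,0,0,0],
])

```text
time: 16.17
ee_pos: [0.5132, 0.2843, 0.1912]
ee_rot: [0.848, -0.53, -0.0, 0.001]
wrist_force: [0.0, 0.5, -3.2]
opening: 0.0259
finger_force: 30.0
```

```bash
cat > chk.py <<'E'
from h import *
from scipy.spatial import cKDTree
def holes(s,z,c):
    g=cv2.cvtColor(s["image"],cv2.COLOR_RGB2GRAY);bh=cv2.morphologyEx(g,cv2.MORPH_BLACKHAT,np.ones((7,7)))
    m=np.zeros_like(g);cv2.circle(m,c,41,255,-1);m&=(bh>20).astype(np.uint8)*255
    n,l,st,ct=cv2.connectedComponentsWithStats(m)
    return np.array([onz(s,*ct[i],z,True)[:2] for i in range(1,n) if 5<=st[i,4]<=45])
s=snap("wrist","w4");print(robot.observe()["ee_pos"])
c=s["R"]@np.array([.5348,.2285,.026])+s["t"];th=np.arctan2(np.hypot(*c[:2]),c[2])
px=s["K"][:2,2]+371.65*th*c[:2]/np.hypot(*c[:2]);px=tuple(int(v) for v in px)
a=holes(dict(np.load("pics/w3.npz")),.046,(318,162))
for z in(.016,.021,.026,.031):
    b=holes(s,z,px);M=None;best=None
    for dx in np.arange(-.006,.0061,.002):
        for dy in np.arange(-.006,.0061,.002):
            d,i=cKDTree(b).query(a+[dx,dy]);k=d<.002
            if best is None or k.sum()>best[0]:best=(k.sum(),k,i)
    n,k,i=best;M,inl=cv2.estimateAffine2D(a[k]*1000,b[i[k]]*1000,ransacReprojThreshold=.8)
    H,_=cv2.findHomography((a[k]-a.mean(0))*1000,(b[i[k]]-a.mean(0))*1000,0)
    print(z,len(a),len(b),n,inl.sum(),np.round(M[:,:2],3).tolist(),H[2])
E
python3 chk.py
```

```text
[0.51329215 0.28424747 0.19139177]
0.016 45 35 33 33 [[1.027, -0.002], [0.002, 1.026]] [-2.45616980e-04 -1.70296319e-05  1.00000000e+00]
0.021 45 35 34 31 [[1.012, 0.001], [0.002, 1.013]] [-2.81304315e-04 -4.88173927e-05  1.00000000e+00]
0.026 45 35 34 31 [[0.996, 0.001], [0.002, 0.997]] [-2.81304206e-04 -4.88166255e-05  1.00000000e+00]
0.031 45 35 34 32 [[0.978, -0.0], [0.001, 0.98]] [-2.81304174e-04 -4.88171086e-05  1.00000000e+00]
```

The hole pattern's scale puts the plate at about 25 mm high, as it should be when caught. The tilt estimate is noisy, so I'll add a second wrist view and triangulate.

jog_arm([
  [-1,1,0.5,0,0,0,0],
  [-1,1.5,0.7,0,0,0,0],
  [-1,1.5,0.7,0,0,0,0],
  [-1,0.5,0.3,0,0,0,0],
  [-1,0,0,0,0,0,0],
  [-1,0,0,0,0,0,0],
  [-1,0,0,0,0,0,0],
  [-1,0,0,0,0,0,0],
])

```text
time: 16.88
ee_pos: [0.5578, 0.3064, 0.1919]
ee_rot: [0.848, -0.53, -0.0, 0.0]
wrist_force: [-0.7, 0.3, -2.8]
opening: 0.0259
finger_force: 30.0
```

```bash
cat > tri.py <<'E'
from h import *
from scipy.spatial import cKDTree
def pj(s,p):
    c=s["R"]@p+s["t"];th=np.arctan2(np.hypot(*c[:2]),c[2]);return s["K"][:2,2]+s["K"][0,0]*th*c[:2]/np.hypot(*c[:2])
def holes(s):
    g=cv2.cvtColor(s["image"],cv2.COLOR_RGB2GRAY);bh=cv2.morphologyEx(g,cv2.MORPH_BLACKHAT,np.ones((7,7)))
    px=pj(s,np.array([.5348,.2285,.026]));m=np.zeros_like(g);cv2.circle(m,tuple(int(v) for v in px),41,255,-1);w=bh*((bh>20)&(m>0))
    n,l,st,ct=cv2.connectedComponentsWithStats((w>0).astype(np.uint8));out=[]
    for i in range(1,n):
        if 6<=st[i,4]<=45:
            y,x=np.nonzero(l==i);q=w[y,x].astype(float);out.append((q@x/q.sum(),q@y/q.sum()))
    return np.array(out)
s1=dict(np.load("pics/w4.npz"));s2=snap("wrist","w5")
a,b=holes(s1),holes(s2);z=.026
A=np.array([onz(s1,*p,z,True)[:2] for p in a]);B=np.array([onz(s2,*p,z,True)[:2] for p in b])
best=max(((lambda d,i:((d<.0015).sum(),dx,dy))(*cKDTree(B).query(A+[dx,dy])) for dx in np.arange(-.003,.0031,.001) for dy in np.arange(-.003,.0031,.001)))
d,i=cKDTree(B).query(A+[best[1],best[2]]);print(len(a),len(b),best)
P=[]
for k in np.nonzero(d<.002)[0]:
    c1,d1=ray(s1,*a[k],True);c2,d2=ray(s2,*b[i[k]],True)
    t=np.linalg.lstsq(np.c_[d1,-d2],c2-c1,rcond=None)[0];P.append((c1+t[0]*d1+c2+t[1]*d2)/2)
P=np.array(P);ok=np.ones(len(P),bool)
for _ in range(4):
    G=np.c_[P[:,:2]-[.5348,.2285],np.ones(len(P))];f=np.linalg.lstsq(G[ok],P[ok,2],rcond=None)[0];r=P[:,2]-G@f;ok=abs(r)<2.5*r[ok].std()
C=np.linalg.inv(G[ok].T@G[ok])*r[ok].var();print(f,np.sqrt(np.diag(C)),ok.sum(),r[ok].std())
E
python3 tri.py
```

```text
35 36 (np.int64(32), np.float64(0.001), np.float64(0.0))
[-0.00998903  0.01993835  0.02564083] [0.01222712 0.01370758 0.00020676] 30 0.0011150465338687608
```

The plate is level (slope 0.02 ± 0.014) at 25.6 mm, so the catches are holding. Next, the tamper goes back to its dish.

jog_arm([
  [-1,-0.2,-2,0,0,0,0],
  [-1,-0.4,-3.5,0,0,0,0],
  [-1,-0.5,-4,0,0,0,0],
  [-1,-0.5,-4,0,0,0,0],
  [-1,-0.5,-4,0,0,0,0],
  [-1,-0.5,-4,0,0,0,0],
  [-1,-0.5,-4,0,0,0,0],
  [-1,-0.5,-4,0,0,0,0],
  [-1,-0.5,-4,0,0,0,0],
  [-1,-0.5,-4,0,0,0,0],
  [-1,-0.5,-4,0,0,0,0],
  [-1,-0.5,-4,0,0,0,0],
])

```text
time: 17.93
ee_pos: [0.5015, -0.1499, 0.1926]
ee_rot: [0.848, -0.53, 0.001, -0.0]
wrist_force: [2.0, 0.0, -3.3]
opening: 0.026
finger_force: 30.0
```

jog_arm([
  [-1,-0.6,-4,0,0,0,0],
  [-1,-0.4,-2.5,0,0,0,0],
  [-1,-0.2,-1.2,0,0,0,0],
  [-1,0,0,0,0,0,0],
  [-1,0,0,0,0,0,0],
  [-1,0,0,0,0,0,0],
  [-1,0,0,0,0,0,0],
])

```text
time: 18.52
ee_pos: [0.4906, -0.2242, 0.1919]
ee_rot: [0.848, -0.529, 0.0, -0.0]
wrist_force: [0.6, 0.2, -3.1]
opening: 0.0254
finger_force: 30.0
```

jog_arm([
  [-1,0.2,-0.1,-1.5,0,0,0],
  [-1,0.15,-0.1,-2.5,0,0,0],
  [-1,0,0,-2.5,0,0,0],
  [-1,0,0,-2,0,0,0],
  [-1,0,0,-1.5,0,0,0],
  [-1,0,0,-0.8,0,0,0],
  [-1,0,0,-0.5,0,0,0],
  [-1,0,0,-0.3,0,0,0],
  [-1,0,0,0,0,0,0],
  [-1,0,0,0,0,0,0],
])

```text
time: 19.35
ee_pos: [0.4945, -0.2272, 0.0766]
ee_rot: [0.848, -0.53, 0.001, -0.0]
wrist_force: [-0.2, -0.5, -3.6]
opening: 0.0265
finger_force: 30.0
```

jog_arm([
  [-1,0,0,-0.1,0,0,0],
  [-1,0,0,-0.1,0,0,0],
  [-1,0,0,0,0,0,0],
  [-1,0,0,0,0,0,0],
])

```text
time: 19.68
ee_pos: [0.4939, -0.2273, 0.074]
ee_rot: [0.848, -0.53, 0.0, -0.0]
wrist_force: [-0.1, 0.3, -2.7]
opening: 0.0259
finger_force: 30.0
```

jog_arm([
  [-1,0,0,-0.1,0,0,0],
  [-1,0,0,-0.1,0,0,0],
  [-1,0,0,-0.05,0,0,0],
  [-1,0,0,0,0,0,0],
  [-1,0,0,0,0,0,0],
])

```text
time: 20.1
ee_pos: [0.4938, -0.2272, 0.0712]
ee_rot: [0.848, -0.53, -0.0, 0.0]
wrist_force: [0.5, 0.1, -3.6]
opening: 0.0259
finger_force: 30.0
```

jog_arm([
  [-1,0,0,-0.05,0,0,0],
  [-1,0,0,-0.05,0,0,0],
  [-1,0,0,0,0,0,0],
  [-1,0,0,0,0,0,0],
])

```text
time: 20.43
ee_pos: [0.4938, -0.2272, 0.0702]
ee_rot: [0.848, -0.53, -0.0, 0.0]
wrist_force: [0.1, -1.1, -3.5]
opening: 0.0258
finger_force: 30.0
```

jog_arm([
  [-1,0,0,-0.05,0,0,0],
  [-1,0,0,-0.05,0,0,0],
  [-1,0,0,0,0,0,0],
  [-1,0,0,0,0,0,0],
])

```text
time: 20.77
ee_pos: [0.494, -0.2273, 0.0699]
ee_rot: [0.848, -0.53, 0.0, -0.0]
wrist_force: [-1.7, 0.9, 5.5]
opening: 0.0257
finger_force: 30.0
```

Touched down at the same height as at the grasp. I'll ease off slightly, release and retreat upward.

jog_arm([
  [-1,0,0,0.06,0,0,0],
  [-1,0,0,0,0,0,0],
  [0,0,0,0,0,0,0],
  [1,0,0,0,0,0,0],
  [1,0,0,0,0,0,0],
  [1,0,0,0,0,0,0],
  [1,0,0,0,0,0,0],
  [1,0,0,0,0,0,0],
  [1,0,0,0,0,0,0],
  [1,0,0,0,0,0,0],
  [1,0,0,0,0,0,0],
  [1,0,0,0,0,0,0],
])

```text
time: 21.77
ee_pos: [0.4938, -0.2273, 0.0699]
ee_rot: [0.848, -0.53, -0.0, 0.0]
wrist_force: [0.0, 1.1, 0.2]
opening: 0.0852
finger_force: 0.0
```

jog_arm([
  [1,0,0,0.5,0,0,0],
  [1,0,0,2,0,0,0],
  [1,0,0,3,0,0,0],
  [1,0,0,3,0,0,0],
  [1,0,0,2.5,0,0,0],
  [1,0,0,1,0,0,0],
  [1,0,0,0,0,0,0],
  [1,0,0,0,0,0,0],
  [1,0,0,0,0,0,0],
  [1,0,0,0,0,0,0],
])

```text
time: 22.6
ee_pos: [0.4931, -0.2271, 0.1886]
ee_rot: [0.848, -0.53, -0.001, 0.0]
wrist_force: [-0.3, -0.2, -0.2]
opening: 0.0877
finger_force: 0.0
```

```bash
python3 - <<'E'
from h import *
s=snap("wrist","w6");o=robot.observe();print(o["ee_pos"],o["opening"],o["wrist_force"],o["time"])
B=snap("side","side3");A=snap("scene","scene3")
for n,S,u0,v0,u1,v1 in(("side",B,285,290,385,390),("scene",A,290,165,340,230)):
    for nm,f in(("0",None),("3",S)):
        I=(dict(np.load(f"pics/{n}0.npz")) if f is None else S)["image"]
        g=cv2.cvtColor(I,cv2.COLOR_RGB2GRAY)[v0:v1,u0:u1];m=(g<32).astype(np.uint8)
        k,l,st,ct=cv2.connectedComponentsWithStats(m);j=1+np.argmax(st[1:,4]);print(n,nm,st[j],ct[j])
g=cv2.cvtColor(s["image"],cv2.COLOR_RGB2GRAY)[170:295,265:365]
m=(g<60).astype(np.uint8);k,l,st,ct=cv2.connectedComponentsWithStats(m);j=1+np.argmax(st[1:,4]);print(st[j]+[265,170,0,0,0],ct[j]+[265,170])
E
```

```text
[ 0.49314501 -0.22711602  0.18859284] 0.0872709400104329 [ 0.36103922 -0.09157201 -1.08426263] 22.65
side 0 [  26   19   45   64 1133] [50.0988526  46.26390115]
side 3 [ 27  19  42  54 933] [49.96141479 42.59485531]
scene 0 [ 16  13  14  29 237] [22.56118143 27.12658228]
scene 3 [ 16  13  14  28 268] [22.51865672 26.76119403]
[ 290  221   40   58 2075] [309.57783133 249.78072289]
```

The tamper stands where it did at the start: its handle outline matches the first frames within a pixel. The gripper is clear of it, so I'll hand in.

```bash
python3 -c "
from rig import robot
print(robot.finish_job())"
```

```text
the job is handed in; nothing more can be done
None
```

The plate is pressed home and held level by the catches (top measured at 25.6 mm, about 19 N held for just over a second), the tamper is back upright in its dish and released, and the job was handed in at about 23 s.

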